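# Read the card on the tilted stand with the contact code reader

## Robot

A 7-joint arm with a two-finger parallel gripper is mounted at the origin on a cart in front of the work surface, level with it; the furniture and walls round the work are solid. World frame = base frame: x ahead of the robot, y to its left, z up, the work surface at z = 0. Lengths are in m, angles in rad, forces in N, time in s.
With the tool pointing down it reaches from about 0.425 to 0.925 m from the base axis. Payload 6.8 kg.
Tool frame: the origin (TCP) lies on the centre line of the jaws, within the pads' length; the fingertips stand 14 mm ahead of it and the grasp point (between the pads) lies 5 mm behind it (r.nose_length is the distance from the TCP to the fingertips, in m); z points along the fingers, y is the direction in which the jaws open and shut (so a half turn about z gives the same grasp; the last joint's range is limited). The gripper opens to 85 mm and grips with 20 to 120 N. Pads are 22 mm wide; open, the fingers measure 114 mm over their backs; the gripper's body (76 mm by 85 mm) begins 54 mm behind the grasp point. The pads swing forward as they close: fully open they stand 13 mm farther back than shut.
Start: joints at [1.005, 0.477, 0.022, 1.555, -0.011, 1.109, -0.083], TCP at [0.298, -0.606, 0.245] pointing down, gripper open.
Joint ranges: [-2.96, 2.96], [-0.34, 2.1], [-1.41, 1.46], [0.24, 2.44], [-1.37, 4.51], [0.17, 1.92], [-2.96, 2.96]. Speed limits (rad/s): [2.39, 2.39, 3.14, 3.14, 3.14, 3.14, 3.14].

## Interface

Orientations are given as a rotation vector (axis times angle).
In Python, from bench import r, imaging, look_for, outline_of gives the robot as it stands. The module is installed in compiled form; this text tells all that it offers.
- The arm moves only by the tool carry_out, never from a script. Its arguments are lists of equal length, an entry for each row: "offset": the shift along the tool's x, y, z as a fraction of full scale, a list of three; "turn": the turn, a rotation vector about the tool's x, y, z as a fraction of full scale, a list of three. A call has 1 to 8 rows; each row is the pose to reach, as a shift and turn from the pose commanded when the call began, along the tool's axes at that moment; what a row does not reach only later rows make up. Full scale, the value 1, is 0.5 m for a shift and 1.5 rad for a turn. A row lasts 1/10 s, in which the tool goes at most 50 mm and 8.59 degrees, less where a joint would pass 70% of its speed; a pose out of reach is approached as far as the arm can. A call with a number of a shift or a turn outside -1 to 1 is refused whole. A call with a gripper value outside its range is refused whole. "hand" is the closure, from 0 (fully open) to 1 (shut), set as the call begins (left out, the last holds). The fingers move at their own pace and stop on an object; "force" is the grip in N (left out, the last holds). Time passes only in rows, so rows that repeat a pose let the fingers close. It gives the time, the measured TCP pose, the force and the opening at its end, in the units of the state.
- r.get_obs(): the state, without advancing time (a new reading comes with each control period).
- imaging.grab_frame(name): name is "side" or "top" or "wrist"; returns a dict with "pixels" (420x560x3 uint8, red, green, blue), "fx", "fy", "cx", "cy" (pixels), "R" (3x3) and "t" (3): a world point X has camera coordinates R X + t. Camera axes: x right, y down, z forward; pixel columns grow to the right and rows downward; lengths in m; the calibration is good to about 2 mm. A picture is of the moment at which its call begins. There is no depth.
- r.hand_in(): hands the job in, once; it reports no verdict.
Trained networks look in the newest picture that a camera, given by its name, has taken for a name from the list of things; names that differ only in an ending like _2 or _b are one class to them, and where a whole thing is asked for, a point or a joint stands for the part that bears it (a point fixed in the world has none). Each returns a list of dicts, best first, with "score" (0 to 1); they miss things now and then, are a little off and sometimes report something else, mostly with a low value. They report only what shows in the picture. A call takes as long as a camera call. They do not tell look-alikes from the thing itself.
- look_for(query, camera): "xyz" ([x, y, z] in m, in the coordinates of the camera as it stood for that picture, good to about 4 mm: the middle of the surface that is visible of it).
- outline_of(query, camera): "region" (420x560 bool, what is visible of it).
The state is a dict: "clock": time; "joints": joint angles; "qvel": joint speeds; "tau": joint torques, N m; "tcp_pos": TCP position; "orientation": TCP orientation; "contact_force": force on the tool from outside, world axes, zero at the start; "moment": the same for the moment, N m; "grip_width": finger opening in m.
Only numpy, scipy, OpenCV 4.12 (cv2) and the standard library are available. Lean on these libraries where they do the work, as an engineer would, in place of code of your own. Each camera call takes 0.05 s, during which the arm holds its last target. There are 200 camera calls.

## Task

Lift the code reader up out of its dock by its grip and press its spring nose squarely and gently onto the code in the middle of the card on the tilted stand, which faces sideways, the nose covering the code, and hold it steady there for a good second without ramming the card or shifting the stand's tilt. Then put the reader back upright in its dock, fully home, and let go. Leave the specimen jar and the dropper bottle alone.

Things in the scene. Friction and masses are not known exactly. Their poses are not given: they have to be found in the camera images.
- dock: fixed grey block 92 x 92 x 68 mm on a black 100 x 100 mm foot, with one round pocket in the middle of its top, 46 mm across and 62 mm deep, in which the reader hangs by its collar. Origin: centre of the underside, on the worktop; z up.
- dock_mouth (a point): centre of the dock's pocket at its top face, 68 mm above the worktop. It coincides with reader when the reader is fully home.
- reader: loose white code reader, nose down, 115 mm long, about 0.18 kg. Origin: on its axis in the flat underside of its collar; z along the axis, away from the nose. Collar 54 mm across, z = 0 to 6 mm, rests on the dock's top when home. Below: round body, 43 mm across under the collar, tapering to 38 mm at z = -46 mm, then the nose. Above: the grip. It may be turned about its axis in the dock.
- reader_grip (a point): centre of the reader's flat white grip, the only part to hold: 28 mm wide along reader x, 18 mm thick along reader y (take it across y), from 6 to 59 mm above reader. This point is 32 mm above reader on its axis; same axes.
- reader_nose (a point): centre of the flat face of the nose, 56 mm below reader (88 mm below reader_grip) on its axis; same axes. The nose is a round black pad 36 mm across that springs straight back into the reader by 8 mm: it begins to give at about 1 N, is fully in at about 6.7 N (0.7 N per mm), and is rigid beyond.
- stand: fixed stand for cards: dark base plate 130 x 130 x 8 mm with a hinged board. Origin: centre under the board, on the worktop. Its low, hinged edge is at stand -x (hinge axis along stand y, at x = -45 mm, 30 mm above the worktop). The board's friction holds it unless it is pushed hard.
- board (a joint): tilt of the stand's board from level, rad (0 = level); the far (+x) edge is raised, so that the card faces up and toward stand -x. Between 0.44 and 0.71 here.
- code_axis (a point): point on the line square through the middle of the code, 58 mm up the slope from the hinge axis and 10 mm out. Axes: z out of the card, square to it; x up the slope; y along the hinge. The code is a 14 mm black-and-white square amid the card, on a rigid grey block 72 (x) by 84 (y) mm. The card's face stands 0 to 20 mm out from this point along z: it varies, is not measured, must be felt.
- jar_center (a point): centre of a loose white-lidded specimen jar, 43 mm across and 48 mm high, standing near the dock; not to be moved.
- bottle_center (a point): centre of a loose brown dropper bottle, 34 mm across and 70 mm high, standing near the stand; not to be moved.
Mind the look-alikes: they are no part of the job. Leave any blue, red or yellow look-alike of the reader alone.

How it is judged:
By the outcome, as a careful person would: the job done as asked, in the order asked, and still so for the second after the job is handed in, with the robot touching nothing.
It also fails if it takes over 72 s, if anything falls off the work surface, if the arm or the gripper's body presses on something with over 40 N, if the wrist force passes 120 N, or if a joint passes its speed limit or range.

## Working session

There is one attempt and no reset: what is moved stays moved. The work goes in short steps, Python scripts to look and compute and a tool call to move; the robot and the scene stay as the last step left them, time stands still between calls to the robot, and variables do not carry over. Pictures are saved under pics/ and viewed, about 8 in all and at most 12, crops included, and the job is handed in when it is done.

Besides the shell and the picture viewer there is one more tool, called after "Call:" as a command line: name --argument value ..., lists and objects as JSON in quotes. carry_out: Moves the arm, as the interface text tells. Shift numbers are shares of 0.5 m and turn numbers shares of 1.5 rad, none past 1 either way. Its arguments: {"type":"object","properties":{"offset":{"type":"array","items":{"type":"array","items":{"type":"number","minimum":-1,"maximum":1}}},"turn":{"type":"array","items":{"type":"array","items":{"type":"number","minimum":-1,"maximum":1}}},"hand":{"type":"number"},"force":{"type":"number"}},"required":["offset","turn"]}

```bash
mkdir -p pics
cat > h.py <<'E'
import numpy as np, cv2
from scipy.spatial.transform import Rotation as Rot
from bench import r, imaging, look_for, outline_of
def grab(n,save=None):
    f=imaging.grab_frame(n)
    if save: cv2.imwrite('pics/'+save+'.png',cv2.cvtColor(f['pixels'],cv2.COLOR_RGB2BGR))
    return f
def w(f,x): return np.array(f['R']).T@(np.array(x)-np.array(f['t']))
def proj(f,X):
    c=np.array(f['R'])@np.array(X)+np.array(f['t']); return np.array([f['fx']*c[0]/c[2]+f['cx'],f['fy']*c[1]/c[2]+f['cy']])
def find(q,n,f):
    for d in look_for(q,n): print(n,q,round(d['score'],2),w(f,d['xyz']).round(4),proj(f,w(f,d['xyz'])).round())
def obs(): 
    o=r.get_obs(); print({k:np.round(o[k],4).tolist() for k in ('clock','joints','tcp_pos','orientation','contact_force','grip_width')}); return o
E
python3 - <<'E'
from h import *
np.set_printoptions(suppress=True)
obs()
ims=[]
for n in ('side','top'):
    f=grab(n,n+'0'); print(n,f['fx'],np.array(f['R']).round(3).tolist(),np.array(f['t']).round(3))
    print('cam at',w(f,[0,0,0]))
    for q in ('dock','reader','reader_grip','stand','board','code_axis','jar_center','bottle_center'): find(q,n,f)
E
```

```text
{'clock': 0.0, 'joints': [1.0049, 0.4778, 0.0224, 1.5565, -0.0115, 1.1093, -0.0831], 'tcp_pos': [0.298, -0.605, 0.2443], 'orientation': [-3.058, -0.7124, 0.0009], 'contact_force': [0.1332, 0.068, -1.4264], 'grip_width': 0.0849}
side 414.65552618610036 [[0.996, -0.09, -0.014], [-0.058, -0.507, -0.86], [0.07, 0.857, -0.51]] [-0.574  0.163  0.843]
cam at [ 0.52171805 -0.69172992  0.56167787]
side dock 0.88 [0.5533 0.2198 0.0564] [260. 199.]
side dock 0.37 [ 0.5706 -0.1922  0.0789] [284. 308.]
side reader 0.96 [0.4363 0.1411 0.0606] [211. 217.]
side reader 0.93 [0.5366 0.1227 0.0611] [255. 218.]
side reader 0.78 [0.54   0.2426 0.088 ] [254. 184.]
side reader 0.64 [0.4594 0.3663 0.0593] [224. 175.]
side reader 0.6 [0.4266 0.2653 0.0744] [209. 187.]
side reader_grip 0.86 [0.4266 0.2654 0.0745] [209. 187.]
side reader_grip 0.83 [0.4349 0.1393 0.0617] [211. 217.]
side reader_grip 0.79 [0.5358 0.1247 0.0632] [254. 217.]
side reader_grip 0.63 [0.5459 0.2444 0.0863] [256. 185.]
side reader_grip 0.62 [0.4574 0.3703 0.0616] [223. 174.]
side stand 0.57 [ 0.5721 -0.1766  0.0082] [284. 332.]
side bo
[... 692 characters left out ...]
p 0.83 [0.4205 0.2722 0.0663] [209. 279.]
top reader_grip 0.83 [0.433  0.1538 0.0609] [254. 273.]
top reader_grip 0.69 [0.533  0.1359 0.0641] [260. 236.]
top reader_grip 0.68 [0.4584 0.3829 0.0596] [168. 265.]
top reader_grip 0.56 [0.5396 0.2556 0.0747] [215. 234.]
top stand 0.68 [ 0.5662 -0.1527  0.0596] [366. 222.]
top board 0.65 [ 0.5721 -0.1561  0.0658] [367. 220.]
top board 0.32 [0.5375 0.2539 0.0734] [216. 234.]
top code_axis 0.7 [0.5358 0.2543 0.0758] [216. 235.]
top code_axis 0.68 [ 0.5736 -0.1537  0.0678] [367. 219.]
top code_axis 0.56 [0.6627 0.2454 0.0463] [221. 191.]
top jar_center 0.5 [0.6611 0.2478 0.0445] [220. 192.]
top bottle_center 0.55 [ 0.6898 -0.1982  0.0433] [378. 180.]
```

View pics/top0.png

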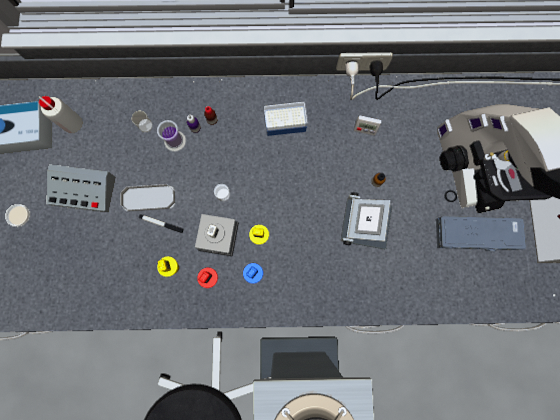

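View pics/side0.png

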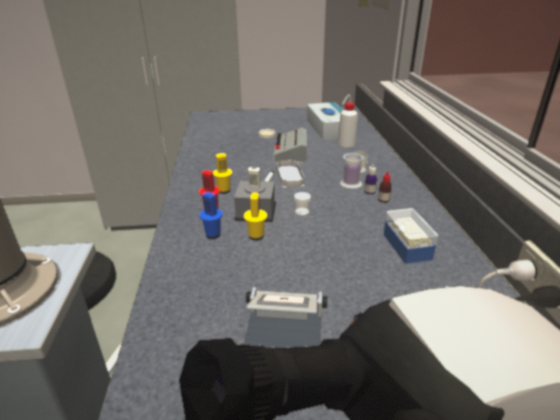

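```bash
cat >> h.py <<'E'
def mv(pos,R,cmd=None):
    """print offset and turn fractions from measured (or given) pose to target"""
    o=r.get_obs(); p0=np.array(o['tcp_pos']); R0=Rot.from_rotvec(o['orientation'])
    if cmd is not None: p0,R0=cmd
    d=R0.inv().apply(np.array(pos)-p0); t=(R0.inv()*R).as_rotvec()
    print('offset',(d/.5).round(4).tolist(),'turn',(t/1.5).round(4).tolist(),'dist',np.linalg.norm(d).round(3),'deg',np.degrees(np.linalg.norm(t)).round(1))
def toolR(z,y):
    z=np.array(z,float);z/=np.linalg.norm(z); y=np.array(y,float); y-=z*(y@z); y/=np.linalg.norm(y)
    return Rot.from_matrix(np.column_stack([np.cross(y,z),y,z]))
E
python3 - <<'E'
from h import *
f=grab('wrist'); o=r.get_obs(); R0=Rot.from_rotvec(o['orientation'])
c=w(f,[0,0,0]); print('cam in tool',R0.inv().apply(c-o['tcp_pos']), 'axes in tool', (R0.inv().as_matrix()@np.array(f['R']).T).round(3).tolist(), f['fx'],f['cx'],f['cy'])
for y in ([1,0,0],[-1,0,0],[0,1,0],[0,-1,0]): mv([.56,-.10,.36],toolR([0,0,-1],y))
E
```

```text
cam in tool [ 0.07377179 -0.00040691 -0.12822308] axes in tool [[-0.0, -0.957, -0.292], [1.0, 0.0, -0.0], [0.0, -0.292, 0.957]] 339.37390054555 276.6886389118756 211.82526961290432
offset [0.9163, -0.6756, -0.2294] turn [0.0001, 0.0, -0.742] dist 0.581 deg 63.8
offset [0.9163, -0.6756, -0.2294] turn [0.0, -0.0001, 1.3524] dist 0.581 deg 116.2
offset [0.9163, -0.6756, -0.2294] turn [0.0, 0.0001, -1.7892] dist 0.581 deg 153.8
offset [0.9163, -0.6756, -0.2294] turn [0.0001, -0.0, 0.3052] dist 0.581 deg 26.2
```

Run:
```python
from h import *
F=grab('top'),grab('side')
def tri(a,b):
    P=[np.diag([1,1,1])@np.array([[f['fx'],0,f['cx']],[0,f['fy'],f['cy']],[0,0,1]])@np.column_stack([f['R'],f['t']]) for f in F]
    X=cv2.triangulatePoints(P[0],P[1],np.array(a,float),np.array(b,float)).ravel();return X[:3]/X[3]
print(tri((455,160),(210,390)),tri((455,160),(240,370)))
for y in ([1,0,0],[0,-1,0]):
  mv([.60,-.16,.38],toolR([0,0,-1],y))
  mv([.47,-.16,.38],toolR([0,0,-1],y))
```

```text
[ 0.58167146 -0.38932164  0.20225594] [ 0.59722498 -0.37358193  0.20243244]
offset [0.935, -0.5326, -0.2694] turn [0.0, 0.0, -0.742] dist 0.555 deg 63.8
offset [0.7018, -0.6475, -0.2694] turn [0.0, 0.0, -0.742] dist 0.496 deg 63.8
offset [0.935, -0.5326, -0.2694] turn [0.0, -0.0, 0.3052] dist 0.555 deg 26.2
offset [0.7018, -0.6475, -0.2694] turn [0.0, -0.0, 0.3052] dist 0.496 deg 26.2
```

Call:
carry_out --offset '[[0, 0, -0.27], [0, 0, -0.27], [0, 0, -0.27], [0.7, -0.65, -0.27], [0.7, -0.65, -0.27], [0.7, -0.65, -0.27], [0.7, -0.65, -0.27], [0.7, -0.65, -0.27]]' --turn '[[0, 0, 0], [0, 0, 0], [0, 0, 0], [0, 0, 0.305], [0, 0, 0.305], [0, 0, 0.305], [0, 0, 0.305], [0, 0, 0.305]]'

```text
clock: 1.85
tcp_pos: [0.3874, -0.3714, 0.3806]
orientation: [3.141, -0.001, 0.001]
contact_force: [0.6, -0.0, 0.0]
grip_width: 0.0852
```

Run:
```python
from h import *
obs(); mv([.60,-.16,.38],toolR([0,0,-1],[0,-1,0]))
```

```text
{'clock': 1.85, 'joints': [0.6646, 0.146, -0.0189, 1.7024, 0.003, 1.2926, -0.9261], 'tcp_pos': [0.3874, -0.3714, 0.3806], 'orientation': [3.1411, -0.0005, 0.0008], 'contact_force': [0.6381, -0.0487, 0.0406], 'grip_width': 0.0852}
offset [0.425, -0.4229, 0.0011] turn [0.0004, -0.0003, -0.0002] dist 0.3 deg 0.0
```

Call:
carry_out --offset '[[0.16, -0.42, 0], [0.16, -0.42, 0], [0.16, -0.42, 0], [0.42, -0.42, 0], [0.42, -0.42, 0], [0.42, -0.42, 0], [0.42, -0.42, 0], [0.42, -0.42, 0]]' --turn '[[0, 0, 0], [0, 0, 0], [0, 0, 0], [0, 0, 0], [0, 0, 0], [0, 0, 0], [0, 0, 0], [0, 0, 0]]'

```text
clock: 2.65
tcp_pos: [0.5994, -0.1601, 0.3792]
orientation: [-3.14, -0.008, 0.001]
contact_force: [-0.1, -0.0, -0.1]
grip_width: 0.0851
```

Run:
```python
from h import *
obs(); f=grab('wrist','w1'); np.savez('w1.npz',**f)
for q in ('stand','board','code_axis','bottle_center'): find(q,'wrist',f)
```

```text
{'clock': 2.65, 'joints': [0.3234, 0.308, -0.213, 1.5028, 0.0639, 1.3383, -1.4601], 'tcp_pos': [0.5994, -0.1601, 0.3792], 'orientation': [-3.1396, -0.0083, 0.0005], 'contact_force': [-0.0866, -0.0021, -0.0582], 'grip_width': 0.0851}
wrist stand 0.65 [ 0.5783 -0.1683  0.0594] [283. 182.]
wrist board 0.9 [ 0.5748 -0.1628  0.074 ] [279. 187.]
wrist code_axis 0.89 [ 0.5823 -0.1628  0.0706] [279. 181.]
wrist bottle_center 0.61 [ 0.6935 -0.2005  0.0392] [309.  92.]
```

View pics/w1.png

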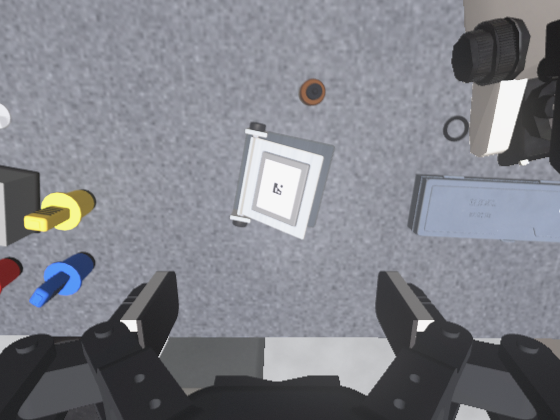

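Run:
```python
from h import *
n=np.array([.19*np.sin(.57),.98*np.sin(.57),np.cos(.57)]); R=toolR(-n,[0,-1,0])
p=np.array([.576,-.16,.075])+.24*n+.04*R.as_matrix()[:,0]; print(p); mv(p,R)
im=cv2.imread('pics/w1.png')[110:250,220:350]; cv2.imwrite('pics/w1c.png',cv2.resize(im,None,fx=4,fy=4,interpolation=cv2.INTER_CUBIC))
```

```text
[ 0.64031385 -0.03307854  0.2722206 ]
offset [0.0884, -0.2634, 0.2168] turn [-0.3708, -0.0784, -0.0237] dist 0.176 deg 32.6
```

View pics/w1c.png

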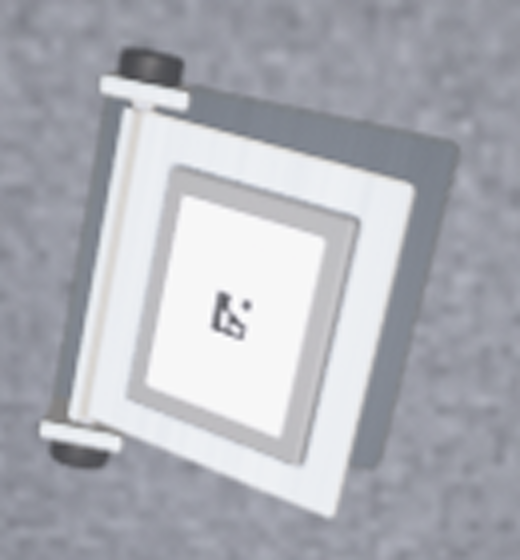

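Call:
carry_out --offset '[[0.09, -0.26, 0.1], [0.09, -0.26, 0.215], [0.09, -0.26, 0.215], [0.09, -0.26, 0.215], [0.09, -0.26, 0.215], [0.09, -0.26, 0.215], [0.09, -0.26, 0.215]]' --turn '[[-0.37, -0.08, -0.024], [-0.37, -0.08, -0.024], [-0.37, -0.08, -0.024], [-0.37, -0.08, -0.024], [-0.37, -0.08, -0.024], [-0.37, -0.08, -0.024], [-0.37, -0.08, -0.024]]'

```text
clock: 3.6
tcp_pos: [0.642, -0.0359, 0.2744]
orientation: [2.581, 0.043, -0.158]
contact_force: [0.3, -0.5, -0.5]
grip_width: 0.0854
```

Run:
```python
from h import *
obs(); f=grab('wrist','w2'); np.savez('w2.npz',**f)
find('code_axis','wrist',f); print(proj(f,[.576,-.16,.075]))
im=cv2.imread('pics/w2.png')[60:320,140:440]; cv2.imwrite('pics/w2c.png',cv2.resize(im,None,fx=2.3,fy=2.3,interpolation=cv2.INTER_CUBIC))
```

```text
{'clock': 3.6, 'joints': [-0.1516, 0.5216, -0.1865, 1.5332, 0.5831, 1.4378, -2.0472], 'tcp_pos': [0.642, -0.0359, 0.2744], 'orientation': [2.5815, 0.0425, -0.1576], 'contact_force': [0.2717, -0.4557, -0.5053], 'grip_width': 0.0854}
wrist code_axis 0.94 [ 0.58   -0.1563  0.0654] [267. 208.]
[274.26926123 213.87574321]
```

View pics/w2c.png

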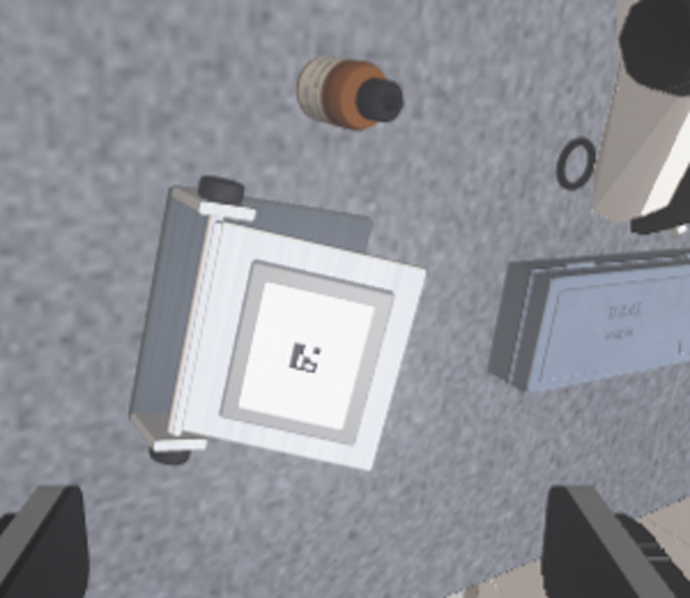

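```bash
cat > fit.py <<'E'
from h import *
from scipy.optimize import least_squares
f1,f2=[dict(np.load(f'w{i}.npz')) for i in (1,2)]
blk=[(-36,42),(36,42),(36,-42),(-36,-42),(0,0)]   # TL TR BR BL code
a=lambda L,s,o:np.array(L)/s+o
O=[(f1,a([(175,167),(358,217),(300,464),(127,400),(232,316)],4,(220,110))),(f2,a([(253,261),(394,293),(353,444),(220,416),(305,358)],2.3,(140,60)))]
B=[(f1,a([(459,144),(374,471)],4,(220,110)),[(65,65),(65,-65)]),(f2,a([(171,186),(132,416),(372,217)],2.3,(140,60)),[(-65,65),(-65,-65),(65,65)])]
def frame(q):
    x,y,ya,ti,h=q[:5]; Rz=Rot.from_euler('z',ya); hinge=np.array([x,y,0])+Rz.apply([-.045,0,.03])
    M=Rz*Rot.from_euler('y',-ti); return hinge,M,Rz
def res(q,split=False):
    hinge,M,Rz=frame(q); e=[]
    for f,P in O:
        for (u,v),p in zip(blk,P): e.append(proj(f,hinge+M.apply([.058+u/1e3,v/1e3,.010+q[4]]))-p)
    for f,P,L in B:
        for (u,v),p in zip(L,P): e.append((proj(f,np.array([q[0],q[1],0])+Rz.apply([u/1e3,v/1e3,.008]))-p))
    e=np.array(e); return e if split else e.ravel()
if __name__=='__main__':
    s=least_squares(res,[.575,-.165,-1.77,.57,.01],loss='soft_l1',x_scale=[.01,.01,.1,.1,.01])
    q=s.x; print('fit',q.round(4),'sd',np.sqrt(np.diag(np.linalg.inv(s.jac.T@s.jac))).round(4)); print(res(q,True).round(1).tolist())
    hinge,M,_=frame(q); print('code_axis',hinge+M.apply([.058,0,.01]),'n',M.apply([0,0,1]),'card',hinge+M.apply([.058,0,.01+q[4]])); np.save('q.npy',q)
E
python3 fit.py
```

```text
fit [ 5.7150e-01 -1.6450e-01 -1.7682e+00  5.9990e-01 -1.2000e-03] sd [0.0005 0.0008 0.0081 0.0313 0.0024]
[[-0.3, -1.2], [0.0, 0.0], [-0.2, 1.2], [0.4, -0.5], [0.9, -0.6], [0.7, -0.5], [1.8, 0.4], [1.5, 1.6], [0.5, 0.3], [1.0, -0.5], [-1.6, -1.0], [-1.1, -0.0], [-1.7, -0.1], [-2.9, 3.3], [-0.1, 0.5]]
code_axis [ 0.57206551 -0.161736    0.0709963 ] n [0.11071054 0.55355654 0.82542009] card [ 0.57192802 -0.16242344  0.06997124]
```

```bash
cat > fit2.py <<'E'
from fit import *
def res2(q,S=0):
    M=Rot.from_euler('z',q[3])*Rot.from_euler('y',-q[4]); e=[]
    for i,(f,P) in enumerate(O):
        for (u,v),p in zip(blk,P): e.append(proj(f,q[:3]+M.apply([u/1e3,v/1e3,0]))-p)
    e=np.array(e); return e if S else e.ravel()
for k in range(3):
    OO=[O,O[:1],O[1:]][k]; full=O; O=OO
    s=least_squares(res2,[.575,-.165,.07,-1.77,.57],x_scale=[.01,.01,.01,.1,.1]); O=full
    print(s.x.round(4),s.cost.round(2),'sd',np.sqrt(np.diag(np.linalg.inv(s.jac.T@s.jac))).round(4)); 
    x=s.x; M=Rot.from_euler('z',x[3])*Rot.from_euler('y',-x[4])
    # implied hinge height as function of h: hinge=c-M[.058,0,.01+h]
    c=x[:3]-M.apply([.058,0,0]); print('implied h',((c[2]-.03)/np.cos(x[4])-.01).round(4))
E
python3 fit2.py
```

```text
[ 0.571  -0.1625  0.0672 -1.764   0.5735] 2.6 sd [0.0006 0.0006 0.0012 0.0097 0.0305]
implied h -0.0032
[ 0.5697 -0.1623  0.0616 -1.7649  0.5604] 1.23 sd [0.0017 0.0006 0.0068 0.0136 0.043 ]
implied h -0.0091
[ 0.5696 -0.1646  0.0644 -1.7697  0.5474] 0.36 sd [0.0018 0.0022 0.0034 0.0159 0.065 ]
implied h -0.0051
```

```bash
cat > ref.py <<'E'
from fit import *
from scipy.ndimage import map_coordinates
def refine(f,P,rad=4):
    g=cv2.cvtColor(f['pixels'],cv2.COLOR_RGB2GRAY).astype(float); L=[]
    for i in range(4):
        A,B=P[i],P[(i+1)%4]; d=(B-A)/np.linalg.norm(B-A); n=np.array([-d[1],d[0]]); pts=[]
        t=np.arange(-rad,rad+.01,.25)
        for s in np.linspace(.12,.88,40):
            c=A+s*(B-A); q=c+t[:,None]*n; pr=map_coordinates(g,[q[:,1],q[:,0]],order=1)
            gr=np.abs(np.gradient(np.convolve(np.pad(pr,2,'edge'),np.ones(5)/5,'valid'))); k=gr.argmax(); wgt=gr*(np.abs(t-t[k])<1.5)
            pts.append(c+n*(wgt@t)/wgt.sum())
        pts=np.array(pts,np.float32); l=cv2.fitLine(pts,cv2.DIST_HUBER,0,.01,.01).ravel().astype(float)
        L.append(np.cross([l[2],l[3],1],[l[2]+l[0],l[3]+l[1],1]))
    C=[np.cross(L[i-1],L[i]) for i in range(4)]; return np.array([c[:2]/c[2] for c in C])
card=[a([(182,194),(327,236),(280,438),(146,387)],4,(220,110)),a([(263,282),(376,305),(342,430),(240,408)],2.3,(140,60))]
blkP=[refine(f,P[:4],2.5) for f,P in O]; cp=[refine(f,P,2) for (f,_),P in zip(O,card)]
print([ (b-P[:4]).round(1).tolist() for b,(f,P) in zip(blkP,O)],[(c-P).round(1).tolist() for c,P in zip(cp,card)])
def res3(q):
    M=Rot.from_euler('z',q[3])*Rot.from_euler('y',-q[4]); e=[]
    for i,f in enumerate((f1,f2)):
        sh=np.append(q[7:9]*i,0)
        for (u,v),b,c in zip(blk[:4],blkP[i],cp[i]):
            e.append(proj(f,q[:3]+sh+M.apply([u/1e3,v/1e3,0]))-b); e.append(proj(f,q[:3]+sh+M.apply([np.sign(u)*q[5],np.sign(v)*q[6],0]))-c)
    return np.append(np.ravel(e),q[7:9]/.002*.5)
s=least_squares(res3,[.571,-.1625,.067,-1.764,.57,.028,.034,0,0],x_scale=[.01,.01,.01,.1,.1,.01,.01,.001,.001])
J=np.linalg.inv(s.jac.T@s.jac); sg=np.sqrt(2*s.cost/25)
print(s.x.round(4),'sd',(sg*np.sqrt(np.diag(J))).round(4),'rms',sg); print(s.fun[:-2].reshape(-1,2).round(1).tolist())
E
python3 ref.py
```

```text
[[[-1.3, -2.0], [1.0, -0.3], [0.4, 1.1], [-1.1, -0.8]], [[-0.9, -1.8], [0.9, -1.0], [0.0, 0.7], [-1.4, -0.1]]] [[[-0.4, -0.5], [-0.6, 0.1], [-0.4, -0.3], [-0.8, -0.9]], [[0.5, -0.6], [-1.0, 0.3], [-0.4, -0.3], [-1.4, -0.7]]]
[ 5.7260e-01 -1.6120e-01  7.2000e-02 -1.7744e+00  5.4400e-01  2.7400e-02
  3.3400e-02  1.2000e-03  2.0000e-03] sd [0.0004 0.0003 0.0014 0.0042 0.014  0.0003 0.0003 0.0005 0.0009] rms 0.5474904952397938
[[-0.6, 0.3], [0.8, 0.0], [-0.9, 0.1], [0.7, -0.1], [-0.9, -0.1], [0.6, -0.5], [-0.5, 0.2], [0.6, -0.2], [0.0, 0.6], [0.3, -0.5], [-0.1, 0.5], [0.2, -0.5], [0.1, 0.3], [0.0, -0.6], [-0.2, 0.7], [-0.2, -0.3]]
```

```bash
cat >> ref.py <<'E'
print('---')
def res4(q):
    e=res3(q); m=e[:-2].reshape(2,4,2,2).copy(); m[0,:,0]*=.0; m[1,:,0]*=.5; return np.append(m.ravel(),e[-2:])
for drop in (0,1):
    F=res4 if not drop else (lambda q: np.append(res4(q), [(q[4]-np.arctan2(0,1))*0, 20*(q[2]-(.03+.058*np.sin(q[4])+(.01+.004)*np.cos(q[4])))/.003/20]))
    s=least_squares(F,s.x,x_scale=[.01,.01,.01,.1,.1,.01,.01,.001,.001]); print(s.x.round(4),np.sqrt(2*s.cost/16).round(2),'sd tilt',(np.sqrt(np.diag(np.linalg.inv(s.jac.T@s.jac)))*.5).round(4)[:5])
E
python3 ref.py | sed -n '/---/,$p'
```

```text
---
[ 5.721e-01 -1.603e-01  7.080e-02 -1.772e+00  5.541e-01  2.750e-02
  3.360e-02  8.000e-04  3.000e-04] 0.27 sd tilt [0.0006 0.0003 0.0022 0.0057 0.0208]
[ 5.7230e-01 -1.6030e-01  7.1800e-02 -1.7724e+00  5.4930e-01  2.7400e-02
  3.3500e-02  1.0000e-03  9.0000e-04] 0.28 sd tilt [0.0005 0.0003 0.0013 0.0057 0.0191]
```

Run:
```python
from h import *
mv([.535,.30,.38],toolR([0,0,-1],[1,0,0]))
```

```text
offset [-0.2395, -0.4743, -0.5098] turn [0.2272, 0.35, -0.996] dist 0.368 deg 92.8
```

Call:
carry_out --offset '[[-0.05, -0.1, -0.3], [-0.15, -0.2, -0.5], [-0.24, -0.47, -0.51], [-0.24, -0.47, -0.51], [-0.24, -0.47, -0.51], [-0.24, -0.47, -0.51], [-0.24, -0.47, -0.51], [-0.24, -0.47, -0.51]]' --turn '[[0.227, 0.35, -0.996], [0.227, 0.35, -0.996], [0.227, 0.35, -0.996], [0.227, 0.35, -0.996], [0.227, 0.35, -0.996], [0.227, 0.35, -0.996], [0.227, 0.35, -0.996], [0.227, 0.35, -0.996]]'

```text
clock: 4.5
tcp_pos: [0.5318, 0.3039, 0.3824]
orientation: [2.47, 1.682, -0.046]
contact_force: [-0.3, 0.3, -0.3]
grip_width: 0.0858
```

Run:
```python
from h import *
obs(); mv([.535,.30,.38],toolR([0,0,-1],[1,0,0]))
```

```text
{'clock': 4.5, 'joints': [-0.262, 0.3532, -0.587, 1.4854, 0.3378, 1.4335, -1.2609], 'tcp_pos': [0.5318, 0.3039, 0.3824], 'orientation': [2.4703, 1.682, -0.0459], 'contact_force': [-0.3047, 0.3482, -0.348], 'grip_width': 0.0858}
offset [-0.0042, 0.0083, 0.0063] turn [0.0579, 0.087, -0.2497] dist 0.006 deg 23.3
```

Call:
carry_out --offset '[[-0.004, 0.008, 0.006], [-0.004, 0.008, 0.006], [-0.004, 0.008, 0.006], [-0.004, 0.008, 0.006], [-0.004, 0.008, 0.006]]' --turn '[[0.058, 0.087, -0.25], [0.058, 0.087, -0.25], [0.058, 0.087, -0.25], [0.058, 0.087, -0.25], [0.058, 0.087, -0.25]]'

```text
clock: 5.0
tcp_pos: [0.5374, 0.2955, 0.3782]
orientation: [2.233, 2.204, -0.007]
contact_force: [-0.8, 0.0, 0.2]
grip_width: 0.0854
```

Run:
```python
from h import *
obs(); f=grab('wrist','w3'); np.savez('w3.npz',**f)
for q in ('dock','reader','reader_grip'): find(q,'wrist',f)
u=proj(f,[.536,.25,.1]).astype(int); print(u)
im=cv2.imread('pics/w3.png'); y0,x0=max(u[1]-90,0),max(u[0]-110,0); print(x0,y0)
im=im[y0:y0+180,x0:x0+220]; cv2.imwrite('pics/w3c.png',cv2.resize(im,None,fx=3.2,fy=3.2,interpolation=cv2.INTER_CUBIC))
```

```text
{'clock': 5.0, 'joints': [-0.1099, 0.3576, -0.6683, 1.4965, 0.2276, 1.3691, -0.8072], 'tcp_pos': [0.5374, 0.2955, 0.3782], 'orientation': [2.2332, 2.2037, -0.0065], 'contact_force': [-0.8212, 0.034, 0.1904], 'grip_width': 0.0854}
wrist dock 0.87 [0.5451 0.2748 0.0658] [283. 182.]
wrist reader 0.91 [0.5406 0.2645 0.0736] [280. 191.]
wrist reader 0.72 [0.4284 0.2845 0.0607] [195. 175.]
wrist reader 0.68 [0.4362 0.1617 0.0621] [208. 260.]
wrist reader 0.62 [0.5361 0.1503 0.0573] [278. 265.]
wrist reader_grip 0.89 [0.4264 0.2807 0.0625] [194. 178.]
wrist reader_grip 0.84 [0.4559 0.3867 0.0606] [210.  93.]
wrist reader_grip 0.63 [0.5312 0.1476 0.0616] [274. 268.]
wrist reader_grip 0.61 [0.539  0.2612 0.0747] [279. 194.]
wrist reader_grip 0.59 [0.4381 0.1628 0.0623] [209. 259.]
[276 207]
166 117
```

View pics/w3c.png

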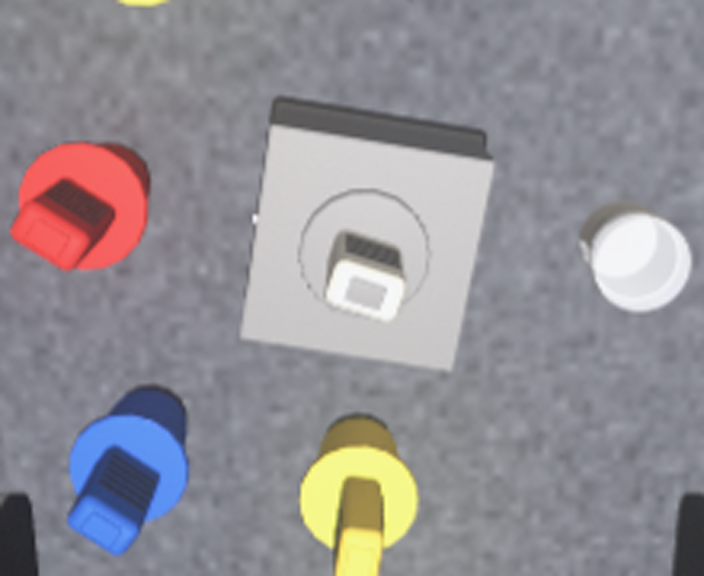

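```bash
cat >> h.py <<'E'
def onplane(f,uv,z):
    d=np.array(f['R']).T@np.array([(uv[0]-f['cx'])/f['fx'],(uv[1]-f['cy'])/f['fy'],1]); c=w(f,[0,0,0]); return (c+d*(z-c[2])/d[2])[:2]
E
python3 - <<'E'
from h import *
f=dict(np.load('w3.npz')); g=lambda u,z:onplane(f,np.array(u)/3.2+[166,117],z)
print('collar',g((365,251),.074),'diam',np.linalg.norm(g((299,251),.074)-g((431,251),.074)))
D=np.array([g(u,.068) for u in [(275,125),(493,160),(453,370),(241,339)]]); print('dock',D.mean(0),np.linalg.norm(D-np.roll(D,1,0),axis=1).round(4))
e=D[1]-D[0]; print('yaw',np.degrees(np.arctan2(e[1],e[0])))
a,b=g((326,308),.127),g((392,322),.127); print('gripfront',a,b,np.degrees(np.arctan2(*(b-a)[::-1])))
c=g((366,290),.127); print('grip top centre',c)
t=g((365,190),.074),g((365,314),.074); print(t)
mv([.537,.262,.22],toolR([0,0,-1],[.208,.978,0]))
E
```

```text
collar [0.54075591 0.25865207] diam 0.05418051327185675
dock [0.54098546 0.25676988] [0.0925 0.0893 0.092  0.092 ]
yaw -9.88164163665559
gripfront [0.52587052 0.25107317] [0.55000848 0.24535371] -13.33031943799346
grip top centre [0.5405773  0.25775066]
(array([0.54101628, 0.28404942]), array([0.54047742, 0.23148589]))
offset [-0.069, 0.0022, 0.3156] turn [-0.0033, 0.0025, -0.9129] dist 0.162 deg 78.5
```

Call:
carry_out --offset '[[-0.075, 0.007, 0.15], [-0.075, 0.007, 0.2], [-0.075, 0.007, 0.25], [-0.075, 0.007, 0.315], [-0.075, 0.007, 0.315], [-0.075, 0.007, 0.315], [-0.075, 0.007, 0.315], [-0.075, 0.007, 0.315]]' --turn '[[-0.003, 0.002, -0.91], [-0.003, 0.002, -0.91], [-0.003, 0.002, -0.91], [-0.003, 0.002, -0.91], [-0.003, 0.002, -0.91], [-0.003, 0.002, -0.91], [-0.003, 0.002, -0.91], [-0.003, 0.002, -0.91]]'

```text
clock: 6.0
tcp_pos: [0.5394, 0.2592, 0.22]
orientation: [0.581, 3.087, -0.002]
contact_force: [0.9, -0.3, 0.7]
grip_width: 0.0854
```

Run:
```python
from h import *
obs(); mv([.5407,.258,.22],toolR([0,0,-1],[.216,.976,0]))
```

```text
{'clock': 6.0, 'joints': [0.0919, 0.5205, -0.8765, 1.7265, 0.4428, 1.1064, 0.2748], 'tcp_pos': [0.5394, 0.2592, 0.22], 'orientation': [0.5813, 3.0871, -0.0021], 'contact_force': [0.9381, -0.3211, 0.6735], 'grip_width': 0.0854}
offset [-0.0032, -0.0012, 0.0] turn [-0.0009, 0.0002, -0.103] dist 0.002 deg 8.8
```

Call:
carry_out --offset '[[-0.003, -0.001, 0], [-0.003, -0.001, 0], [-0.003, -0.001, 0], [-0.003, -0.001, 0]]' --turn '[[-0.001, 0, -0.103], [-0.001, 0, -0.103], [-0.001, 0, -0.103], [-0.001, 0, -0.103]]'

```text
clock: 6.4
tcp_pos: [0.5407, 0.2578, 0.22]
orientation: [0.355, 3.121, 0.0]
contact_force: [-0.2, -0.5, 0.1]
grip_width: 0.0852
```

Run:
```python
from h import *
obs(); f=grab('wrist','w4'); np.savez('w4.npz',**f)
for q in ('reader','reader_grip'): find(q,'wrist',f)
print(proj(f,[.5407,.258,.074]),proj(f,[.5407,.258,.127]))
mv([.5407,.258,.097],toolR([0,0,-1],[.216,.976,0]))
```

```text
{'clock': 6.4, 'joints': [0.1154, 0.5328, -0.9087, 1.7246, 0.4628, 1.1144, 0.4078], 'tcp_pos': [0.5407, 0.2578, 0.22], 'orientation': [0.3554, 3.1212, 0.0001], 'contact_force': [-0.1548, -0.5193, 0.0775], 'grip_width': 0.0852}
wrist reader 0.96 [0.5345 0.2563 0.0732] [273. 195.]
wrist reader 0.88 [0.4338 0.166  0.059 ] [136.  97.]
wrist reader 0.77 [0.4543 0.3754 0.0594] [398.  61.]
wrist reader 0.69 [0.4258 0.2743 0.0605] [264.  54.]
wrist reader 0.64 [0.5307 0.1486 0.0572] [156. 213.]
wrist reader_grip 0.87 [0.4525 0.3739 0.0597] [396.  59.]
wrist reader_grip 0.83 [0.5267 0.1466 0.0621] [150. 211.]
wrist reader_grip 0.68 [0.5311 0.2571 0.0711] [273. 190.]
wrist reader_grip 0.61 [0.4232 0.2748 0.0606] [264.  50.]
wrist reader_grip 0.58 [0.4365 0.1606 0.0607] [130. 102.]
[276.8959403 201.8974353] [276.99267989 222.29607464]
offset [0.0003, 0.0005, 0.2462] turn [0.0001, 0.0003, -0.0049] dist 0.123 deg 0.4
```

View pics/w4.png

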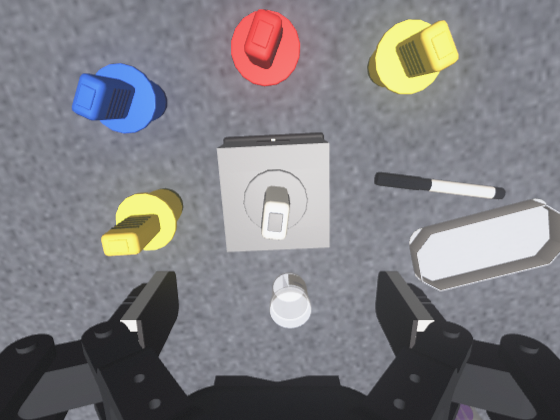

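Call:
carry_out --offset '[[0, -0.001, 0.06], [0, -0.001, 0.12], [0, -0.001, 0.17], [0, -0.001, 0.21], [0, -0.001, 0.235], [0, -0.001, 0.246], [0, -0.001, 0.246]]' --turn '[[0, 0, 0.03], [0, 0, 0.03], [0, 0, 0.03], [0, 0, 0.03], [0, 0, 0.03], [0, 0, 0.03], [0, 0, 0.03]]'

```text
clock: 7.25
tcp_pos: [0.5407, 0.2572, 0.0968]
orientation: [-0.422, -3.113, -0.0]
contact_force: [0.1, 0.6, -0.1]
grip_width: 0.0854
```

Call:
carry_out --offset '[[0, 0, 0], [0, 0, 0], [0, 0, 0], [0, 0, 0], [0, 0, 0], [0, 0, 0], [0, 0, 0], [0, 0, 0]]' --turn '[[0, 0, 0], [0, 0, 0], [0, 0, 0], [0, 0, 0], [0, 0, 0], [0, 0, 0], [0, 0, 0], [0, 0, 0]]' --hand 1 --force 50

```text
clock: 8.05
tcp_pos: [0.5409, 0.2572, 0.0974]
orientation: [0.421, 3.113, 0.0]
contact_force: [-1.0, -1.7, 5.5]
grip_width: 0.0173
```

Call:
carry_out --offset '[[0, 0, -0.03], [0, 0, -0.08], [0, 0, -0.14], [0, 0, -0.2], [0, 0, -0.26], [0, 0, -0.3], [0, 0, -0.3], [0, 0, -0.3]]' --turn '[[0, 0, 0], [0, 0, 0], [0, 0, 0], [0, 0, 0], [0, 0, 0], [0, 0, 0], [0, 0, 0], [0, 0, 0]]'

```text
clock: 8.85
tcp_pos: [0.5404, 0.2568, 0.2468]
orientation: [0.421, 3.113, -0.0]
contact_force: [-0.3, -0.4, -2.6]
grip_width: 0.0171
```

Run:
```python
from h import *
obs(); print(r.get_obs()['moment'])
f=grab('wrist','w5'); np.savez('w5.npz',**f)
find('reader','wrist',f)
# press target
C=np.array([.5722,-.1605,.071]); M=Rot.from_euler('z',-1.772)*Rot.from_euler('y',-.553); n=M.apply([0,0,1]); print('n',n)
o=r.get_obs(); R0=Rot.from_rotvec(o['orientation'])
for yaw in range(0,360,30):
    u=[np.cos(np.radians(yaw)),np.sin(np.radians(yaw)),0]; R=toolR(-n,u); t=(R0.inv()*R).as_rotvec(); print(yaw,np.degrees(np.linalg.norm(t)).round(),(t/1.5).round(2))
```

```text
{'clock': 8.85, 'joints': [0.1243, 0.5024, -0.9157, 1.6982, 0.4304, 1.1567, 0.3924], 'tcp_pos': [0.5404, 0.2568, 0.2468], 'orientation': [0.4212, 3.113, -0.0001], 'contact_force': [-0.2591, -0.4022, -2.5942], 'grip_width': 0.0171}
[0.01537623 0.04450023 0.01045105]
wrist reader 0.84 [0.5303 0.1475 0.0556] [167. 209.]
wrist reader 0.8 [0.4239 0.2792 0.0628] [266.  55.]
wrist reader 0.78 [0.4535 0.3752 0.0607] [384.  59.]
wrist reader 0.71 [0.4336 0.1612 0.0617] [140. 105.]
wrist reader 0.64 [0.5274 0.2574 0.247 ] [270. 266.]
n [0.10496911 0.51464659 0.85095263]
0 82.0 [ 0.29 -0.27  0.86]
30 58.0 [ 0.33 -0.18  0.56]
60 36.0 [ 0.36 -0.08  0.2 ]
90 36.0 [ 0.37  0.03 -0.2 ]
120 59.0 [ 0.35  0.14 -0.57]
150 83.0 [ 0.33  0.23 -0.88]
180 107.0 [ 0.28  0.31 -1.17]
210 133.0 [ 0.22  0.4  -1.48]
240 163.0 [ 0.12  0.51 -1.82]
270 163.0 [ 0.04 -0.52  1.83]
300 132.0 [ 0.16 -0.43  1.47]
330 105.0 [ 0.24 -0.34  1.15]
```

View pics/w5.png

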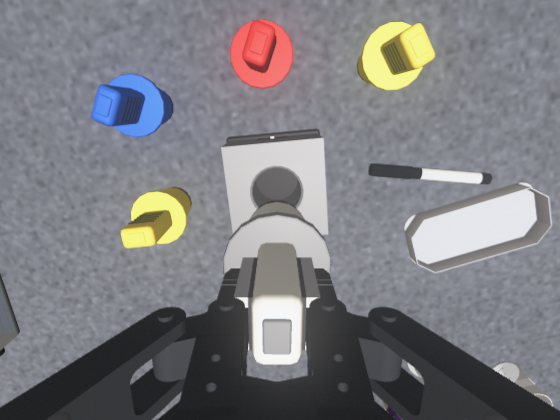

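```bash
cat >> h.py <<'E'
C=np.array([.5722,-.1605,.071]); n=(Rot.from_euler('z',-1.772)*Rot.from_euler('y',-.553)).apply([0,0,1]); PR=toolR(-n,[np.cos(np.radians(75)),np.sin(np.radians(75)),0])
def press(gap,dx=0.,NL=.0854): return C+n*(NL+gap)-PR.apply([dx,0,0])
E
python3 - <<'E'
from h import *
f=dict(np.load('w5.npz')); o=r.get_obs(); R0=Rot.from_rotvec(o['orientation']); p=np.array(o['tcp_pos'])
for dx in (-.002,0,.002):
  print(dx,[proj(f,p+R0.apply([dx+.027,0,z])).round(1).tolist() for z in (.0234,.0294)], 'griptop', [proj(f,p+R0.apply([dx+s*.014,0,.0294-.059])).round(1).tolist() for s in (-1,1)])
im=cv2.imread('pics/w5.png',0); print(im[200:232,285],im[225:380:1,277][::3])
print('pocket',onplane(f,(276.5,190),.068),onplane(f,(252,190),.068),onplane(f,(302,190),.068),onplane(f,(277,166),.068))
mv(press(.06),PR)
E
```

```text
-0.002 [[275.7, 218.4], [275.7, 214.5]] griptop [[275.7, 372.5], [275.6, 304.5]]
0 [[275.7, 214.3], [275.7, 210.6]] griptop [[275.7, 368.0], [275.6, 299.2]]
0.002 [[275.7, 210.3], [275.7, 206.7]] griptop [[275.6, 363.4], [275.6, 294.0]]
[ 85  75  67  99 120 124 125 125 125 125 126 124 123  99  88  97 154 191
 206 209 208 209 208 209 207 207 208 208 207 206 206 206] [207 206 205 204 203 204 142 129 130 130 130 131 131 132 132 133 132 132
 133 133 134 134 135 149 208 240 245 246 246 246 246 227 156 190 190 189
 189 188 187 187 186 184 184 212 246 246 242 131 134 126 130 132]
pocket [0.5379705 0.2572454] [0.5319261  0.23533051] [0.54426205 0.28005637] [0.51653063 0.26363128]
offset [-0.2734, -0.634, 0.1022] turn [0.3668, -0.0266, 0.0025] dist 0.349 deg 31.6
```

Call:
carry_out --offset '[[-0.05, -0.1, -0.02], [-0.1, -0.2, -0.02], [-0.15, -0.3, -0.02], [-0.2, -0.4, -0.02], [-0.24, -0.5, 0.0], [-0.27, -0.6, 0.05], [-0.273, -0.634, 0.1], [-0.273, -0.634, 0.102]]' --turn '[[0.05, 0, 0], [0.1, -0.01, 0], [0.15, -0.01, 0], [0.2, -0.02, 0], [0.27, -0.02, 0], [0.33, -0.027, 0.002], [0.367, -0.027, 0.002], [0.367, -0.027, 0.002]]'

```text
clock: 9.75
tcp_pos: [0.5852, -0.0896, 0.1908]
orientation: [-0.407, -2.952, 0.85]
contact_force: [-0.0, -0.5, -1.7]
grip_width: 0.0174
```

Call:
carry_out --offset '[[0, 0, 0], [0, 0, 0], [0, 0, 0]]' --turn '[[0, 0, 0], [0, 0, 0], [0, 0, 0]]'

```text
clock: 10.05
tcp_pos: [0.5889, -0.0825, 0.197]
orientation: [-0.403, -2.967, 0.842]
contact_force: [0.2, 0.5, -1.6]
grip_width: 0.0177
```

Run:
```python
from h import *
o=obs(); print(o['moment'], 'fn',np.array(o['contact_force'])@n, 'gap',(np.array(o['tcp_pos'])-C)@n-.0854); mv(press(.02),PR)
f=grab('wrist','w6'); print(proj(f,C)); find('code_axis','wrist',f)
g=grab('side','s6'); print(proj(g,C),proj(g,o['tcp_pos'])); find('code_axis','side',g)
im=cv2.imread('pics/w6.png')[0:300,130:430]; u=proj(g,C).astype(int); s=cv2.imread('pics/s6.png')[u[1]-90:u[1]+60,u[0]-75:u[0]+75]
cv2.imwrite('pics/c6.png',np.hstack([cv2.resize(im,(400,400)),cv2.resize(s,(400,400),interpolation=cv2.INTER_CUBIC)]))
```

```text
{'clock': 10.05, 'joints': [0.2514, 0.5813, -0.6577, 1.7304, 0.8137, 1.3874, 0.5787], 'tcp_pos': [0.5889, -0.0825, 0.197], 'orientation': [-0.4034, -2.9674, 0.8424], 'contact_force': [0.2021, 0.4578, -1.6354], 'grip_width': 0.0177}
[ 0.79864023 -0.16304493 -0.00867867] fn -1.134788066860519 gap 0.0636838368139806
offset [0.0017, -0.0038, 0.0873] turn [0.0027, 0.0031, 0.0005] dist 0.044 deg 0.4
[273.74015161 199.58041503]
wrist code_axis 0.8 [ 0.5526 -0.1483  0.0621] [286. 173.]
[282.72516459 298.66791038] [287.27325752 211.64203538]
side code_axis 0.96 [ 0.5687 -0.1924  0.0769] [283. 309.]
```

View pics/c6.png

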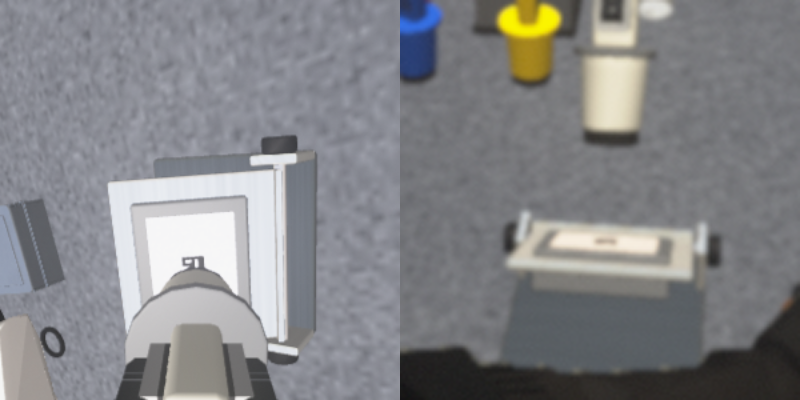

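Call:
carry_out --offset '[[0.002, -0.004, 0.03], [0.002, -0.004, 0.06], [0.002, -0.004, 0.085], [0.002, -0.004, 0.1], [0.002, -0.004, 0.105], [0.002, -0.004, 0.105], [0.002, -0.004, 0.105]]' --turn '[[0.003, 0.003, 0], [0.003, 0.003, 0], [0.003, 0.003, 0], [0.003, 0.003, 0], [0.003, 0.003, 0], [0.003, 0.003, 0], [0.003, 0.003, 0]]'

```text
clock: 10.95
tcp_pos: [0.5816, -0.1127, 0.1525]
orientation: [-0.407, -2.958, 0.849]
contact_force: [-0.4, 0.3, -2.1]
grip_width: 0.0177
```

```bash
cat >> h.py <<'E'
def chk():
    o=r.get_obs(); F=np.array(o['contact_force']); print(o['clock'],'fn',(F@n).round(2),'F',F.round(2),'gap',((np.array(o['tcp_pos'])-C)@n-.0854).round(4),np.round(o['moment'],3)); mv(press(.0),PR)
E
python3 -c "
from h import *
chk()"
```

```text
10.95 fn -1.71 F [-0.39  0.29 -2.14] gap 0.0095 [ 0.762 -0.183  0.044]
offset [-0.0005, 0.0029, 0.0191] turn [-0.0017, -0.0011, -0.0002] dist 0.01 deg 0.2
```

Call:
carry_out --offset '[[0, 0.002, 0.004], [0, 0.002, 0.008], [0, 0.002, 0.01], [0, 0.002, 0.01]]' --turn '[[-0.001, -0.001, 0], [-0.001, -0.001, 0], [-0.001, -0.001, 0], [-0.001, -0.001, 0]]'

```text
clock: 11.35
tcp_pos: [0.5809, -0.1151, 0.1474]
orientation: [-0.407, -2.959, 0.848]
contact_force: [0.1, -0.0, -1.5]
grip_width: 0.0172
```

```bash
python3 -c "
from h import *
chk()"
```

```text
11.35 fn -1.27 F [ 0.12 -0.   -1.51] gap 0.0039 [ 0.768 -0.165  0.013]
offset [-0.0011, 0.0016, 0.0077] turn [-0.0012, -0.0007, -0.0003] dist 0.004 deg 0.1
```

Call:
carry_out --offset '[[0, 0.001, 0.002], [0, 0.001, 0.004], [0, 0.001, 0.004], [0, 0.001, 0.004]]' --turn '[[0, 0, 0], [0, 0, 0], [0, 0, 0], [0, 0, 0]]'

```text
clock: 11.75
tcp_pos: [0.5809, -0.1156, 0.1455]
orientation: [-0.406, -2.959, 0.848]
contact_force: [0.1, 0.7, -1.4]
grip_width: 0.0171
```

```bash
python3 -c "
from h import *
chk()"
```

```text
11.75 fn -0.85 F [ 0.07  0.69 -1.42] gap 0.002 [ 0.779 -0.178  0.026]
offset [-0.001, 0.0004, 0.004] turn [-0.001, -0.0005, -0.0002] dist 0.002 deg 0.1
```

Call:
carry_out --offset '[[0, 0, 0.002], [0, 0, 0.004], [0, 0, 0.004], [0, 0, 0.004]]' --turn '[[0, 0, 0], [0, 0, 0], [0, 0, 0], [0, 0, 0]]'

```text
clock: 12.15
tcp_pos: [0.5807, -0.1165, 0.1439]
orientation: [-0.407, -2.96, 0.848]
contact_force: [-0.0, 0.7, -0.2]
grip_width: 0.0172
```

```bash
python3 -c "
from h import *
chk()"
```

```text
12.15 fn 0.16 F [-0.04  0.65 -0.2 ] gap 0.0002 [ 0.716 -0.175 -0.014]
offset [-0.0009, 0.0004, 0.0003] turn [-0.001, -0.0005, -0.0003] dist 0.001 deg 0.1
```

Call:
carry_out --offset '[[0, 0, 0.002], [0, 0, 0.003], [0, 0, 0.003], [0, 0, 0.003]]' --turn '[[0, 0, 0], [0, 0, 0], [0, 0, 0], [0, 0, 0]]'

```text
clock: 12.55
tcp_pos: [0.5806, -0.1173, 0.1426]
orientation: [-0.406, -2.96, 0.848]
contact_force: [0.4, 2.2, -0.3]
grip_width: 0.0178
```

```bash
python3 -c "
from h import *
chk()"
```

```text
12.55 fn 0.89 F [ 0.43  2.18 -0.32] gap -0.0013 [ 0.763 -0.104 -0.005]
offset [-0.0009, 0.0003, -0.0027] turn [-0.001, -0.0004, -0.0003] dist 0.001 deg 0.1
```

Call:
carry_out --offset '[[0, 0, 0.002], [0, 0, 0.004], [0, 0, 0.004], [0, 0, 0.004], [0, 0, 0.004]]' --turn '[[0, 0, 0], [0, 0, 0], [0, 0, 0], [0, 0, 0], [0, 0, 0]]'

```text
clock: 13.05
tcp_pos: [0.5804, -0.1183, 0.1409]
orientation: [-0.407, -2.96, 0.848]
contact_force: [0.6, 2.5, 0.9]
grip_width: 0.0178
```

```bash
python3 -c "
from h import *
chk()
grab('side','s7');g=grab('wrist','w7')
u=(282,298); s=cv2.imread('pics/s7.png')[u[1]-90:u[1]+60,u[0]-75:u[0]+75]
cv2.imwrite('pics/c7.png',np.hstack([cv2.resize(cv2.imread('pics/w7.png')[0:300,130:430],(400,400)),cv2.resize(s,(400,400),interpolation=cv2.INTER_CUBIC)]))"
```

```text
13.05 fn 2.14 F [0.62 2.49 0.94] gap -0.0033 [ 0.66  -0.14  -0.063]
offset [-0.0009, 0.0003, -0.0067] turn [-0.0009, -0.0004, -0.0003] dist 0.003 deg 0.1
```

View pics/c7.png

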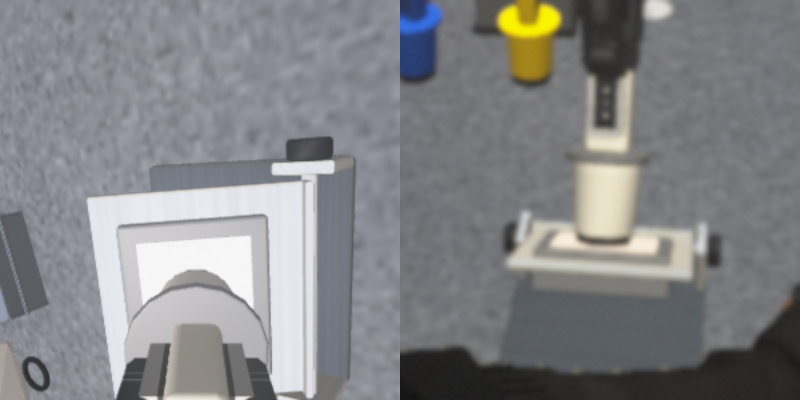

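Call:
carry_out --offset '[[0, 0, 0], [0, 0, 0], [0, 0, 0], [0, 0, 0], [0, 0, 0], [0, 0, 0], [0, 0, 0], [0, 0, 0]]' --turn '[[0, 0, 0], [0, 0, 0], [0, 0, 0], [0, 0, 0], [0, 0, 0], [0, 0, 0], [0, 0, 0], [0, 0, 0]]'

```text
clock: 13.95
tcp_pos: [0.5803, -0.1184, 0.1408]
orientation: [-0.407, -2.959, 0.848]
contact_force: [0.3, 2.3, 1.6]
grip_width: 0.0176
```

Call:
carry_out --offset '[[0, 0, 0], [0, 0, 0], [0, 0, 0], [0, 0, 0], [0, 0, 0], [0, 0, 0], [0, 0, 0], [0, 0, 0]]' --turn '[[0, 0, 0], [0, 0, 0], [0, 0, 0], [0, 0, 0], [0, 0, 0], [0, 0, 0], [0, 0, 0], [0, 0, 0]]'

```text
clock: 14.75
tcp_pos: [0.5803, -0.1184, 0.1408]
orientation: [-0.407, -2.959, 0.848]
contact_force: [1.0, 2.1, 1.2]
grip_width: 0.0175
```

```bash
python3 -c "
from h import *
chk()"
```

```text
14.75 fn 2.2 F [0.99 2.15 1.16] gap -0.0035 [ 0.824 -0.261  0.101]
offset [-0.001, 0.0004, -0.007] turn [-0.001, -0.0005, -0.0003] dist 0.004 deg 0.1
```

Call:
carry_out --offset '[[0, 0, -0.01], [0, 0, -0.03], [0, 0, -0.06], [0, 0, -0.1], [0, 0, -0.14], [0, 0, -0.16], [0, 0, -0.16], [0, 0, -0.16]]' --turn '[[0, 0, 0], [0, 0, 0], [0, 0, 0], [0, 0, 0], [0, 0, 0], [0, 0, 0], [0, 0, 0], [0, 0, 0]]'

```text
clock: 15.55
tcp_pos: [0.5886, -0.0773, 0.2088]
orientation: [-0.407, -2.959, 0.849]
contact_force: [0.1, 0.2, -2.3]
grip_width: 0.0175
```

```bash
python3 -c "
from h import *
chk(); mv([.5409,.2572,.245],Rot.from_rotvec([.421,3.113,0]))"
```

```text
15.55 fn -1.8 F [ 0.14  0.2  -2.26] gap 0.0764 [ 0.812 -0.151  0.009]
offset [-0.0013, 0.0009, 0.1528] turn [-0.0013, -0.0006, -0.0003] dist 0.076 deg 0.1
offset [0.263, 0.4853, -0.3967] turn [-0.3691, 0.0249, -0.0027] dist 0.34 deg 31.8
```

Call:
carry_out --offset '[[0.04, 0.06, -0.09], [0.08, 0.13, -0.16], [0.12, 0.2, -0.22], [0.16, 0.28, -0.28], [0.2, 0.36, -0.33], [0.24, 0.44, -0.38], [0.26, 0.48, -0.4], [0.263, 0.485, -0.397]]' --turn '[[-0.05, 0, 0], [-0.1, 0.005, 0], [-0.15, 0.01, 0], [-0.2, 0.015, 0], [-0.25, 0.02, 0], [-0.31, 0.02, 0], [-0.369, 0.025, -0.003], [-0.369, 0.025, -0.003]]'

```text
clock: 16.35
tcp_pos: [0.5388, 0.2607, 0.2451]
orientation: [-0.413, -3.113, -0.006]
contact_force: [-0.3, -0.5, -0.8]
grip_width: 0.0171
```

Call:
carry_out --offset '[[0, 0, 0], [0, 0, 0], [0, 0, 0], [0, 0, 0]]' --turn '[[0, 0, 0], [0, 0, 0], [0, 0, 0], [0, 0, 0]]'

```text
clock: 16.75
tcp_pos: [0.5415, 0.2563, 0.2452]
orientation: [-0.423, -3.113, 0.001]
contact_force: [0.2, -0.6, -1.7]
grip_width: 0.0172
```

Run:
```python
from h import *
o=obs(); R=Rot.from_rotvec([.421,3.113,0]); mv([.5409,.2572,.245],R)
f=grab('wrist','w8'); g=dict(np.load('w5.npz'))
a,b=cv2.imread('pics/w5.png'),cv2.imread('pics/w8.png')
cv2.imwrite('pics/c8.png',np.hstack([cv2.resize(x[120:400,170:390],(392,500)) for x in (a,b)]))
```

```text
{'clock': 16.75, 'joints': [0.1264, 0.5069, -0.9183, 1.6977, 0.4354, 1.1564, 0.3894], 'tcp_pos': [0.5415, 0.2563, 0.2452], 'orientation': [-0.4228, -3.113, 0.0009], 'contact_force': [0.1928, -0.6009, -1.6579], 'grip_width': 0.0172}
offset [0.0016, 0.0014, 0.0004] turn [-0.0004, -0.0001, -0.0007] dist 0.001 deg 0.1
```

View pics/c8.png

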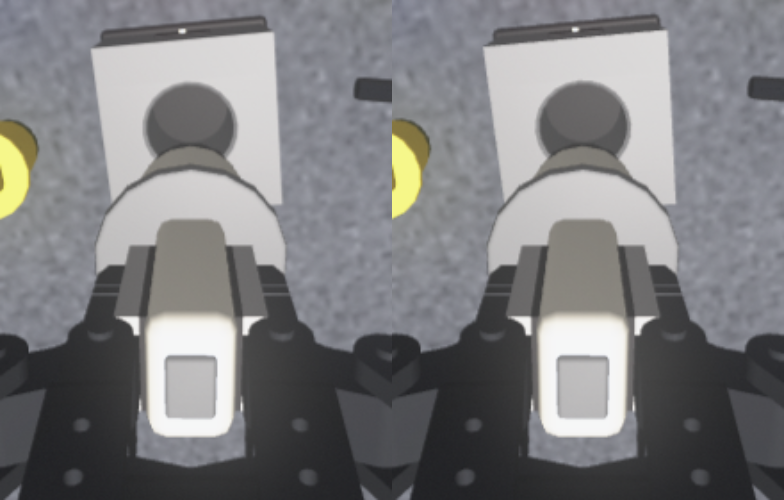

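Call:
carry_out --offset '[[0.001, 0.001, 0.04], [0.001, 0.001, 0.09], [0.001, 0.001, 0.13], [0.001, 0.001, 0.16], [0.001, 0.001, 0.18], [0.001, 0.001, 0.19], [0.001, 0.001, 0.19]]' --turn '[[0, 0, 0], [0, 0, 0], [0, 0, 0], [0, 0, 0], [0, 0, 0], [0, 0, 0], [0, 0, 0]]'

```text
clock: 17.5
tcp_pos: [0.5407, 0.258, 0.1502]
orientation: [-0.42, -3.113, -0.0]
contact_force: [0.1, -0.6, -1.8]
grip_width: 0.0172
```

```bash
python3 -c "
from h import *
obs(); mv([.5408,.2572,.112],Rot.from_rotvec([.421,3.113,0]))"
```

```text
{'clock': 17.5, 'joints': [0.0739, 0.607, -0.8551, 1.7853, 0.5367, 0.9998, 0.3081], 'tcp_pos': [0.5407, 0.258, 0.1502], 'orientation': [-0.4204, -3.113, -0.0002], 'contact_force': [0.1066, -0.6031, -1.8442], 'grip_width': 0.0172}
offset [-0.0007, -0.0014, 0.0764] turn [0.0, -0.0004, 0.0003] dist 0.038 deg 0.0
```

Call:
carry_out --offset '[[0, -0.001, 0.02], [0, -0.001, 0.04], [0, -0.001, 0.06], [0, -0.001, 0.076], [0, -0.001, 0.076], [0, -0.001, 0.076]]' --turn '[[0, 0, 0], [0, 0, 0], [0, 0, 0], [0, 0, 0], [0, 0, 0], [0, 0, 0]]'

```text
clock: 18.1
tcp_pos: [0.5404, 0.2576, 0.1122]
orientation: [-0.42, -3.113, -0.0]
contact_force: [0.1, 0.6, -1.4]
grip_width: 0.0173
```

```bash
python3 -c "
from h import *
obs(); mv([.5408,.2572,.0974],Rot.from_rotvec([.421,3.113,0]))"
```

```text
{'clock': 18.1, 'joints': [0.0503, 0.6512, -0.8228, 1.8117, 0.5823, 0.9395, 0.2734], 'tcp_pos': [0.5404, 0.2576, 0.1122], 'orientation': [-0.4202, -3.113, -0.0003], 'contact_force': [0.0991, 0.564, -1.3561], 'grip_width': 0.0173}
offset [-0.0009, -0.0006, 0.0295] turn [0.0001, -0.0004, 0.0004] dist 0.015 deg 0.0
```

Call:
carry_out --offset '[[-0.001, 0, 0.007], [-0.001, 0, 0.014], [-0.001, 0, 0.021], [-0.001, 0, 0.026], [-0.001, 0, 0.029], [-0.001, 0, 0.03], [-0.001, 0, 0.03]]' --turn '[[0, 0, 0], [0, 0, 0], [0, 0, 0], [0, 0, 0], [0, 0, 0], [0, 0, 0], [0, 0, 0]]'

```text
clock: 18.8
tcp_pos: [0.5411, 0.2574, 0.0975]
orientation: [0.42, 3.113, 0.001]
contact_force: [0.1, 0.0, -3.0]
grip_width: 0.0176
```

Call:
carry_out --offset '[[0, 0, 0.001], [0, 0, 0.002], [0, 0, 0.002]]' --turn '[[0, 0, 0], [0, 0, 0], [0, 0, 0]]'

```text
clock: 19.1
tcp_pos: [0.5411, 0.2575, 0.0974]
orientation: [0.42, 3.113, -0.0]
contact_force: [-3.1, -2.6, 7.2]
grip_width: 0.0177
```

Call:
carry_out --offset '[[0, 0, 0], [0, 0, 0], [0, 0, 0], [0, 0, 0], [0, 0, 0], [0, 0, 0], [0, 0, 0], [0, 0, 0]]' --turn '[[0, 0, 0], [0, 0, 0], [0, 0, 0], [0, 0, 0], [0, 0, 0], [0, 0, 0], [0, 0, 0], [0, 0, 0]]' --hand 0

```text
clock: 19.9
tcp_pos: [0.541, 0.2574, 0.0963]
orientation: [0.42, 3.113, 0.0]
contact_force: [-0.3, -0.3, 0.4]
grip_width: 0.0854
```

Call:
carry_out --offset '[[0, 0, -0.02], [0, 0, -0.06], [0, 0, -0.12], [0, 0, -0.18], [0, 0, -0.24], [0, 0, -0.27], [0, 0, -0.27], [0, 0, -0.27]]' --turn '[[0, 0, 0], [0, 0, 0], [0, 0, 0], [0, 0, 0], [0, 0, 0], [0, 0, 0], [0, 0, 0], [0, 0, 0]]'

```text
clock: 20.7
tcp_pos: [0.5408, 0.2569, 0.2307]
orientation: [-0.421, -3.113, 0.001]
contact_force: [0.4, 0.1, -0.8]
grip_width: 0.0853
```

```bash
python3 -c "
from h import *
obs(); f=grab('wrist','w9'); print(proj(f,[.5407,.258,.074]),proj(f,[.5407,.258,.127])); find('reader','wrist',f); t=grab('top','t9'); find('jar_center','top',t); find('bottle_center','top',t); find('code_axis','top',t)
a,b=cv2.imread('pics/w4.png'),cv2.imread('pics/w9.png')
cv2.imwrite('pics/c9.png',np.hstack([cv2.resize(x[120:350,180:380],(400,460)) for x in (a,b)]))"
```

```text
{'clock': 20.7, 'joints': [0.1197, 0.5206, -0.9114, 1.714, 0.4494, 1.132, 0.3778], 'tcp_pos': [0.5408, 0.2569, 0.2307], 'orientation': [-0.4207, -3.113, 0.0008], 'contact_force': [0.4135, 0.1416, -0.8338], 'grip_width': 0.0853}
[278.06136106 198.39348493] [278.34433716 217.17947722]
wrist reader 0.87 [0.4341 0.1636 0.0618] [135. 105.]
wrist reader 0.72 [0.5332 0.2569 0.073 ] [274. 190.]
wrist reader 0.57 [0.4519 0.3733 0.0588] [386.  55.]
wrist reader 0.56 [0.5282 0.1492 0.0577] [161. 212.]
top jar_center 0.51 [0.6701 0.2394 0.0473] [223. 189.]
top bottle_center 0.48 [ 0.6916 -0.2002  0.0435] [379. 179.]
top code_axis 0.7 [ 0.5705 -0.1571  0.0709] [368. 220.]
```

View pics/c9.png

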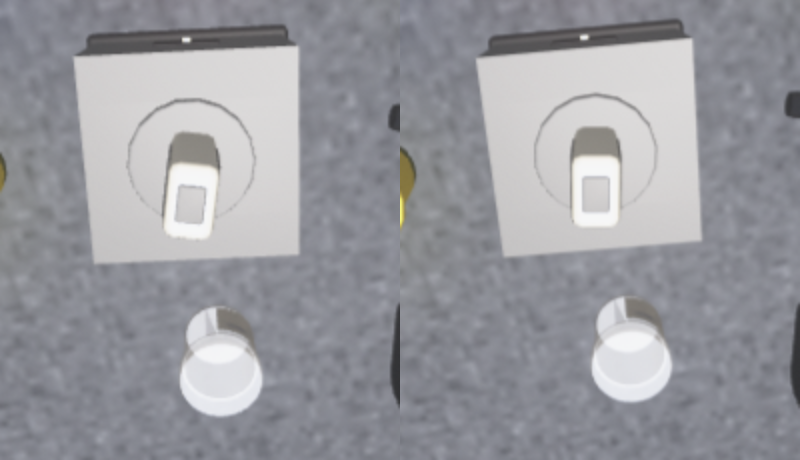

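```bash
python3 -c "
from bench import r
print(r.hand_in())"
```

```text
the job is handed in; nothing more can be done
None
```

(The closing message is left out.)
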